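Put the oil samples away in the sample carrier

TASK

Put the four amber oil-sample bottles away in the sample carrier, each standing upright in the compartment of the same colour as its cap. They are glass: set each one down gently without dropping it, and do not let any bottle fall over. Leave the two milky-white solvent bottles, which have the same caps, standing where they are on the mat.

Things in the scene. Friction and masses are not known exactly. Their poses are not given: they have to be found in the camera images.
- blue_sample: oil sample: dark brown amber glass bottle with a blue screw cap, loose, upright on a 3 mm bench mat. 112 mm tall, round; body 52 mm across up to 66 mm, sloping shoulder to a 27 mm neck at 81 mm; cap 32 mm across, from 88 to 112 mm height: grip it there. About 0.2 kg. Bottles start at least 72 mm apart, centre to centre. Origin at the centre of its underside, z up.
- green_sample: oil sample: dark brown amber glass bottle with a green screw cap, loose, upright on a 3 mm bench mat. 112 mm tall, round; body 52 mm across up to 66 mm, sloping shoulder to a 27 mm neck at 81 mm; cap 32 mm across, from 88 to 112 mm height: grip it there. About 0.2 kg. Bottles start at least 72 mm apart, centre to centre. Origin at the centre of its underside, z up.
- red_sample: oil sample: dark brown amber glass bottle with a red screw cap, loose, upright on a 3 mm bench mat. 112 mm tall, round; body 52 mm across up to 66 mm, sloping shoulder to a 27 mm neck at 81 mm; cap 32 mm across, from 88 to 112 mm height: grip it there. About 0.2 kg. Bottles start at least 72 mm apart, centre to centre. Origin at the centre of its underside, z up.
- yellow_sample: oil sample: dark brown amber glass bottle with a yellow screw cap, loose, upright on a 3 mm bench mat. 112 mm tall, round; body 52 mm across up to 66 mm, sloping shoulder to a 27 mm neck at 81 mm; cap 32 mm across, from 88 to 112 mm height: grip it there. About 0.2 kg. Bottles start at least 72 mm apart, centre to centre. Origin at the centre of its underside, z up.
- blue_cell: blue compartment of the bottle carrier: fixed open square box of blue plastic, 76 mm square outside, 70 inside, 44 mm tall; inner floor 3 mm above its origin. The four stand two by two, 84 mm apart, in an order that changes, in a grey carrier 40 mm tall that may be turned. Origin at the centre of its underside, 4 mm above the bench, x and y along its walls, z up.
- green_cell: green compartment of the bottle carrier: fixed open square box of green plastic, 76 mm square outside, 70 inside, 44 mm tall; inner floor 3 mm above its origin. The four stand two by two, 84 mm apart, in an order that changes, in a grey carrier 40 mm tall that may be turned. Origin at the centre of its underside, 4 mm above the bench, x and y along its walls, z up.
- red_cell: red compartment of the bottle carrier: fixed open square box of red plastic, 76 mm square outside, 70 inside, 44 mm tall; inner floor 3 mm above its origin. The four stand two by two, 84 mm apart, in an order that changes, in a grey carrier 40 mm tall that may be turned. Origin at the centre of its underside, 4 mm above the bench, x and y along its walls, z up.
- yellow_cell: yellow compartment of the bottle carrier: fixed open square box of yellow plastic, 76 mm square outside, 70 inside, 44 mm tall; inner floor 3 mm above its origin. The four stand two by two, 84 mm apart, in an order that changes, in a grey carrier 40 mm tall that may be turned. Origin at the centre of its underside, 4 mm above the bench, x and y along its walls, z up.
- blue_solvent: look-alike: solvent bottle of the samples' shape and size (112 mm tall, 52 mm across, cap 32 mm), also with a blue cap, but its body is milky white; loose, upright on the same mat. It does not belong in the carrier. Origin at the centre of its underside, z up.
- red_solvent: look-alike: solvent bottle of the samples' shape and size (112 mm tall, 52 mm across, cap 32 mm), also with a red cap, but its body is milky white; loose, upright on the same mat. It does not belong in the carrier. Origin at the centre of its underside, z up.
Mind the look-alikes: they are no part of the job. There is more than one size of the red_cell; the one meant has the size given above.

How it is judged:
At the end, for the whole second after the job is handed in: Each amber sample stands in the compartment of its cap's colour: centres within 16 mm, its underside under 10 mm above the compartment's origin, under 0.12 rad from upright, at rest. Both white solvent bottles are upright, at rest, within 20 mm of where they began (horizontal distance between blue_sample and blue_cell below 0.016 m and z of blue_sample in the frame of blue_cell below 0.01 m and angle between each of blue_sample, green_sample, red_sample, yellow_sample, blue_solvent, red_solvent's own z axis and vertical below 0.12 rad and linear speed of each of blue_sample, green_sample, red_sample, yellow_sample, blue_solvent, red_solvent below 0.02 m/s and horizontal distance between green_sample and green_cell below 0.016 m and z of green_sample in the frame of green_cell below 0.01 m and horizontal distance between red_sample and red_cell below 0.016 m and z of red_sample in the frame of red_cell below 0.01 m and horizontal distance between yellow_sample and yellow_cell below 0.016 m and z of yellow_sample in the frame of yellow_cell below 0.01 m and distance of each of blue_solvent, red_solvent from where it was at the start of the episode below 0.02 m); the robot touches nothing.
It fails at once if a bottle is tipped over (leans more than 0.7 rad) (angle between any of blue_sample, green_sample, red_sample, yellow_sample, blue_solvent, red_solvent's own z axis and vertical above 0.7 rad).
It fails at once if a bottle is dropped or thrown (moves faster than 0.6 m/s, a fall of about 2 cm, with no finger on it) ((linear speed of blue_sample above 0.6 m/s and contact force between the fingers and blue_sample below 0.05 N) or (linear speed of green_sample above 0.6 m/s and contact force between the fingers and green_sample below 0.05 N) or (linear speed of red_sample above 0.6 m/s and contact force between the fingers and red_sample below 0.05 N) or (linear speed of yellow_sample above 0.6 m/s and contact force between the fingers and yellow_sample below 0.05 N) or (linear speed of blue_solvent above 0.6 m/s and contact force between the fingers and blue_solvent below 0.05 N) or (linear speed of red_solvent above 0.6 m/s and contact force between the fingers and red_solvent below 0.05 N)).
It also fails if it takes over 96 s, if anything falls off the work surface, if the arm or the gripper's body presses on something with over 40 N, if the wrist force passes 120 N, or if a joint passes its speed limit or range.

ROBOT

A 6-joint arm with a two-finger parallel gripper is mounted at the origin on the work surface. World frame = base frame: x ahead of the robot, y to its left, z up, the work surface at z = 0. Lengths are in m, angles in rad, forces in N, time in s.
With the tool pointing down it reaches from about 0.15 to 0.775 m from the base axis. Payload 6.1 kg.
Tool frame: the origin (TCP) lies midway between the tips of the shut fingers; the grasp point (between the pads) lies 19 mm behind it; z points along the fingers, y is the line along which they close (so a half turn about z gives the same grasp; the last joint's range is limited). The gripper opens to 85 mm and grips with 20 to 120 N. Pads are 22 mm wide; open, the fingers measure 114 mm over their backs; the gripper's body (76 mm by 85 mm) begins 54 mm behind the grasp point. The pads swing forward as they close: fully open they stand 13 mm farther back than shut.
Start: joints at [1.241, 0.126, -0.04, 1.405, 0, 1.571], TCP at [0.17, 0.497, 0.231] pointing down, gripper open.
Joint ranges: [-2.72, 2.72], [-0.95, 1.95], [-1.27, 1.35], [-1.78, 2.02], [-1.46, 1.47], [-3.14, 3.14]. Speed limits (rad/s): [2.39, 2.39, 3.01, 3.14, 3.14, 3.14].

INTERFACE

Orientations are given as a 3x3 rotation matrix whose columns are the frame's x, y, z axes.
In Python, from station import arm gives the robot as it stands.
- The arm moves only by the tool play_rows, never from a script. Its argument "steps" is a list of rows, each a list of 3 entries, a list of its own where there are three numbers: the opening, from -1 (shut) to 1 (fully open), then the shift along the world's x, y, z in mm, then the turn about the world's z in rad. A call has 1 to 20 rows; each row shifts and turns the commanded pose from where the row before left it; what a row does not reach is not made up. A row lasts 1/12 s, in which the tool goes at most 41.7 mm and 7.16 degrees, less where a joint would pass 70% of its speed; a pose out of reach is approached as far as the arm can. A call is refused whole if a number of a shift passes 41.7 or a number of a turn 0.125, either way. A call with a gripper value outside its range is refused whole. The fingers move at their own pace and stop on an object; "grip_force" is the grip in N (left out, the last holds). Time passes only in rows, so rows that do not move let the fingers close. It gives the time, the measured TCP pose, the force, the opening and the grip force at its end, in the units of the state.
- arm.get_obs(): the state, without advancing time (a new reading comes with each control period).
- arm.read_camera(name): name is "scene" or "top" or "wrist"; returns a dict with "color" (384x512x3 uint8, red, green, blue), "mtx" (3x3 intrinsics, pixels), "dist_coeffs" ([k1, k2, p1, p2, k3] as OpenCV has them; the pictures are not rectified), "extrinsics" (4x4, takes a point from world to camera coordinates). Camera axes: x right, y down, z forward; pixel columns grow to the right and rows downward; lengths in m; the calibration is good to about 2 mm. A picture is of the moment at which its call begins. There is no depth.
- arm.hand_in(): hands the job in; it is judged then, once.
The state is a dict: "time_s": time; "q": joint angles; "dq": joint speeds; "effort": joint torques, N m; "tcp_pos": TCP position; "tool_rot": TCP orientation; "wrist_force": force on the tool from outside, world axes, zero at the start; "wrist_torque": the same for the moment, N m; "finger_gap": finger opening in m; "grasp_force": force on a finger pad.
Only numpy, scipy, OpenCV 4.12 (cv2) and the standard library are available. Lean on these libraries where they do the work, as an engineer would, in place of code of your own. Each camera call takes 0.05 s, during which the arm holds its last target. There are 200 camera calls.

## Working session

There is one attempt and no reset: what is moved stays moved. The work goes in short steps, Python scripts to look and compute and a tool call to move; the robot and the scene stay as the last step left them, time stands still between calls to the robot, and variables do not carry over. Pictures are saved under pics/ and viewed, at most 14 in all, crops included, and the job is handed in when it is done.

Besides the shell and the picture viewer there is one more tool, called as name(argument=value, ...), one argument or row to a line, values as JSON. play_rows: Moves the arm, as the interface text tells. Its arguments: {"type":"object","properties":{"steps":{"type":"array","items":{"type":"array"}},"grip_force":{"type":"number"}},"required":["steps"]}

```bash
mkdir -p pics; ls; cat > h.py <<'E'
import numpy as np, cv2, json
from station import arm
def snap(name, fn=None):
    c=arm.read_camera(name); 
    if fn: cv2.imwrite('pics/'+fn, c['color'][:,:,::-1])
    return c
def ray(c,px,z):
    u=cv2.undistortPoints(np.array([[px]],float),np.array(c['mtx']),np.array(c['dist_coeffs']))[0,0]
    E=np.array(c['extrinsics']);R=E[:3,:3];t=E[:3,3];o=-R.T@t;d=R.T@np.array([u[0],u[1],1])
    return o+d*(z-o[2])/d[2]
def proj(c,p):
    E=np.array(c['extrinsics'])
    r=cv2.Rodrigues(E[:3,:3])[0]
    return cv2.projectPoints(np.array([p],float),r,E[:3,3],np.array(c['mtx']),np.array(c['dist_coeffs']))[0][0,0]
E
python3 - <<'E'
from h import *
a=snap('top','top.png');b=snap('scene','scene.png')
im=np.hstack([a['color']])
o=arm.get_obs();print(o['time_s'],o['tcp_pos'],o['finger_gap'],np.round(o['tool_rot'],2))
for c in(a,b):
    E=np.array(c['extrinsics']);print(-E[:3,:3].T@E[:3,3])
hsv=cv2.cvtColor(a['color'],cv2.COLOR_RGB2HSV)
for n,rs in dict(red=[(0,8),(172,180)],yellow=[(20,35)],green=[(45,85)],blue=[(98,130)]).items():
    m=sum(cv2.inRange(hsv,(l,110,60),(h,255,255)) for l,h in rs)
    k,l,s,ce=cv2.connectedComponentsWithStats(m.astype('uint8'))
    for i in range(1,k):
        if s[i,4]>60: print(n,s[i],ce[i].round(1),ray(a,ce[i],.115).round(4),ray(a,ce[i],.048).round(4))
E
```

```text
pics
0.1 [0.16989554 0.49635701 0.23060266] 0.08564304481593805 [[-0.95  0.32 -0.  ]
 [ 0.32  0.95 -0.  ]
 [ 0.   -0.   -1.  ]]
[ 0.42110658 -0.05244179  1.19852971]
[0.87557714 0.59282629 1.03015143]
red [162 133  13  13 133] [168.3 138.9] [0.6291 0.1782 0.115 ] [0.6419 0.1925 0.048 ]
red [ 376  171   49   44 1768] [399.9 192.4] [ 0.4838 -0.4092  0.115 ] [ 0.4877 -0.4312  0.048 ]
red [286 174  31  31 827] [301.2 189.1] [ 0.4957 -0.1592  0.115 ] [ 0.5003 -0.1658  0.048 ]
red [194 199  14  14 153] [200.3 205.8] [0.457 0.097 0.115] [0.4592 0.1062 0.048 ]
red [ 344  238   45   42 1764] [365.7 258.6] [ 0.3186 -0.3177  0.115 ] [ 0.3123 -0.3341  0.048 ]
yellow [317 177  31  31 840] [332.2 191.9] [ 0.4875 -0.2376  0.115 ] [ 0.4916 -0.2491  0.048 ]
yellow [100 178  16  13 163] [107.7 183.8] [0.516 0.333 0.115] [0.5219 0.3568 0.048 ]
green [121 139  15  13 132] [127.8 145.1] [0.6147 0.2823 0.115 ] [0.6267 0.303  0.048 ]
green [320 146  30  31 741] [334.7 161.7] [ 0.5645 -0.2458  0.115 ] [ 0.5733 -0.2578  0.048 ]
blue [  41   57  471   11 1289] [272.6  61.2] [ 0.8283 -0.092   0.115 ] [ 0.8534 -0.0945  0.048 ]
blue [300 125  16   6  91] [307.3 127.6] [ 0.6533 -0.1779  0.115 ] [ 0.6676 -0.1857  0.048 ]
blue [289 143  31  31 818] [303.9 158.3] [ 0.5742 -0.1675  0.115 ] [ 0.5837 -0.1746  0.048 ]
blue [187 164  13  12 127] [193.4 169.5] [0.5495 0.1142 0.115 ] [0.5574 0.1245 0.048 ]
blue [109 208  15  13 159] [115.8 214. ] [0.4389 0.3118 0.115 ] [0.44   0.3343 0.048 ]
```

View pics/top.png

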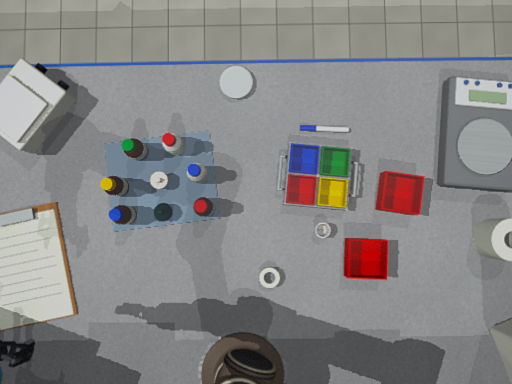

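View pics/scene.png

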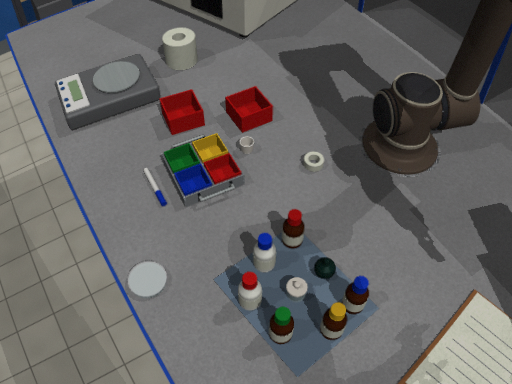

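The top view shows the amber samples at green (128,145), yellow (108,184), blue (116,214) and red (200,206). The white solvents are red (168,139) and blue (193,170), and there are two low objects at (159,180) and (163,212). The carrier is near (318,176). There are three red boxes, at (301,189), (400,192) and (366,259). Only (301,189) sits in the 2x2 carrier and has the 76 mm size, so it is the one meant. I'll refine the positions and confirm with a crop.

```bash
python3 - <<'E'
from h import *
from scipy.optimize import least_squares
a=snap('top');b=snap('scene')
rs=dict(red=[(0,8),(172,180)],yellow=[(20,35)],green=[(45,85)],blue=[(98,130)])
def comps(c,n,lo=60):
    hsv=cv2.cvtColor(c['color'],cv2.COLOR_RGB2HSV)
    m=sum(cv2.inRange(hsv,(l,110,60),(h,255,255)) for l,h in rs[n]).astype('uint8')
    m=cv2.morphologyEx(m,cv2.MORPH_OPEN,np.ones((3,3),np.uint8))
    k,l,s,ce=cv2.connectedComponentsWithStats(m)
    return [(s[i],ce[i],(l==i).astype('uint8')) for i in range(1,k) if s[i,4]>lo]
cells={}
for n in rs:
  for s,ce,m in comps(a,n):
    if 280<ce[0]<440 and 700<s[4] and s[1]>130:
      cs=cv2.findContours(m,0,1)[0]; r=cv2.minAreaRect(max(cs,key=len).astype('float32'))
      P=[ray(a,p,.048)[:2] for p in cv2.boxPoints(r)]
      print('box',n,np.mean(P,0).round(4),[round(float(np.linalg.norm(P[i]-P[i-1])),3) for i in(1,2)],'yaw',round(float(np.arctan2(*(P[1]-P[0])[::-1])),3))
# caps: two-view triangulation of cap centroids
for n in rs:
  A=[x for x in comps(a,n) if x[1][0]<230 and x[1][1]>120]; B=[x for x in comps(b,n) if x[1][1]>225 and x[1][0]>220]
  for s,ce,_ in A:
    for s2,c2,_ in B:
      f=lambda p:np.r_[proj(a,p)-ce,proj(b,p)-c2]
      q=least_squares(f,[.5,.2,.1]); 
      if np.abs(q.fun).max()<3: print(n,ce.round(0),c2.round(0),q.x.round(4),'res',np.abs(q.fun).max().round(2))
for (p,n) in [((159,180),'whitecap'),((163,212),'dark')]: print(n,ray(a,p,.05).round(3))
t=cv2.resize(a['color'][120:240,90:390,::-1],None,fx=2.6,fy=2.6,interpolation=2)
s=cv2.resize(b['color'][130:350,160:390,::-1],None,fx=1.2,fy=1.2)
cv2.imwrite('pics/crop.png',np.vstack([t,cv2.copyMakeBorder(s,0,0,0,t.shape[1]-s.shape[1],0)])[:600])
E
```

```text
box red [ 0.4883 -0.4313] [0.108, 0.121] yaw -0.16
box red [ 0.5004 -0.1659] [0.077, 0.078] yaw -0.108
box red [ 0.3127 -0.3337] [0.115, 0.109] yaw -1.585
box yellow [ 0.4918 -0.2493] [0.077, 0.079] yaw -0.105
box blue [ 0.5838 -0.1746] [0.077, 0.078] yaw -0.101
red [168. 139.] [249. 280.] [0.6309 0.181  0.1041] res 0.17
yellow [108. 184.] [337. 311.] [0.5166 0.3381 0.1015] res 0.19
green [128. 145.] [283. 315.] [0.6163 0.2855 0.107 ] res 0.22
blue [193. 170.] [264. 241.] [0.5501 0.1161 0.1037] res 0.26
blue [116. 214.] [360. 284.] [0.4381 0.3169 0.1021] res 0.42
whitecap [0.53  0.217 0.05 ]
dark [0.444 0.206 0.05 ]
```

View pics/crop.png

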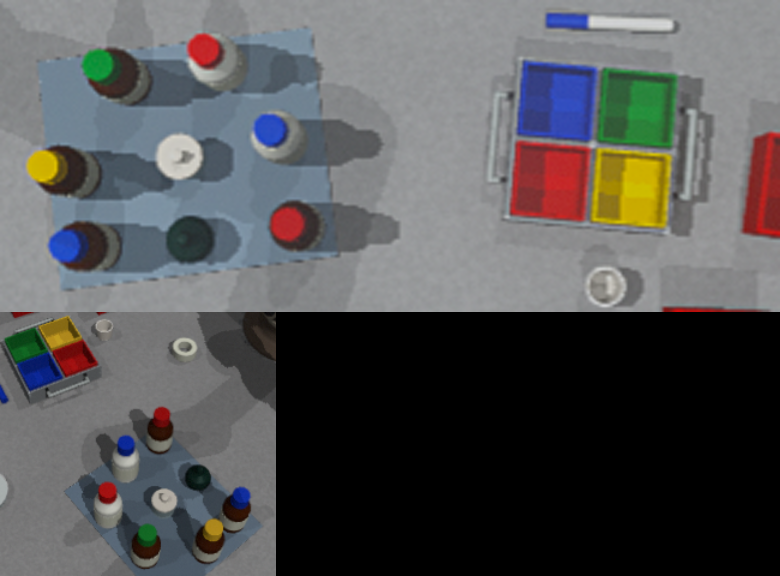

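The crop confirms four dark amber bottles with green, yellow, blue and red caps, two milky-white bottles with red and blue caps, and the 76 mm red compartment inside the carrier; the other two red boxes measure about 110 mm. I'll start with red.

play_rows(
  steps=[
    [0.2,[20.5,-28.4,0],0],
    [0.2,[20.5,-28.4,0],0],
    [0.2,[20.5,-28.4,0],0],
    [0.2,[20.5,-28.4,0],0],
    [0.2,[20.5,-28.4,0],0],
    [0.2,[20.5,-28.4,0],0],
    [0.2,[20.5,-28.4,0],0],
    [0.2,[20.5,-28.4,0],0],
    [0.2,[20.5,-28.4,0],0],
    [0.2,[20.5,-28.4,0],0],
    [0.2,[20.5,-28.4,0],0],
    [0.2,[20.5,-28.4,0],0],
    [0.2,[20.5,-28.4,0],0],
    [0.2,[20.5,-28.4,0],0],
    [0.2,[0,0,0],0],
    [0.2,[0,0,0],0],
  ],
  grip_force=30,
)

```text
time_s: 1.53
tcp_pos: [0.4575, 0.0977, 0.2308]
tool_rot: [[-0.945, 0.327, -0.001], [0.327, 0.945, -0.0], [0.001, -0.0, -1.0]]
wrist_force: [0.4, -0.0, 0.1]
finger_gap: 0.0516
grasp_force: 0.0
```

```bash
python3 - <<'E'
from h import *
c=snap('wrist','w1.png');o=arm.get_obs();print(o['q'],o['tcp_pos'],o['finger_gap'])
hsv=cv2.cvtColor(c['color'],cv2.COLOR_RGB2HSV)
m=(cv2.inRange(hsv,(0,110,60),(8,255,255))|cv2.inRange(hsv,(172,110,60),(180,255,255)))
k,l,s,ce=cv2.connectedComponentsWithStats(m)
for i in range(1,k):
    if s[i,4]>200: print(s[i],ce[i],ray(c,ce[i],.115),ray(c,ce[i],.105))
E
```

```text
[ 2.12319020e-01  1.78977735e-02 -1.57188001e-01  1.39671041e+00
  3.90171879e-04  5.43921591e-01] [0.45692117 0.09861554 0.23096617] 0.05111454915120699
[ 232  152   45   47 1507] [252.78168547 175.08825481] [0.45355534 0.09790646 0.115     ] [0.45601667 0.09704696 0.105     ]
[   6  232   81   74 3729] [ 46.25181014 266.53150979] [ 0.47278914 -0.10569812  0.115     ] [ 0.47599335 -0.11442166  0.105     ]
```

View pics/w1.png

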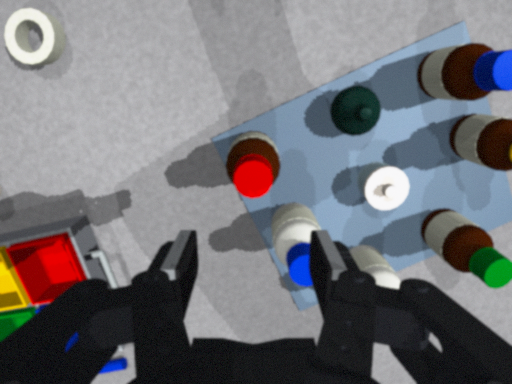

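The wrist view shows the red-capped amber bottle at (253,175), within 2 mm of the estimate. I'll descend and grip.

play_rows(
  steps=[
    [0.2,[-2,-0.5,-20],0],
    [0.2,[0,0,-25],0],
    [0.2,[0,0,-25],0],
    [0.2,[0,0,-25],0],
    [0.2,[0,0,-20],0],
    [0.2,[0,0,-15],0],
    [0.2,[0,0,-13],0],
    [0.2,[0,0,0],0],
    [-1,[0,0,0],0],
    [-1,[0,0,0],0],
    [-1,[0,0,0],0],
    [-1,[0,0,0],0],
    [-1,[0,0,0],0],
    [-1,[0,0,0],0],
    [-1,[0,0,5],0],
    [-1,[0,0,10],0],
    [-1,[0,0,10],0],
    [-1,[0,0,0],0],
  ],
  grip_force=40,
)

```text
time_s: 3.08
tcp_pos: [0.4563, 0.0988, 0.1158]
tool_rot: [[-0.946, 0.324, 0.003], [0.324, 0.946, 0.001], [-0.003, 0.002, -1.0]]
wrist_force: [-0.3, 0.1, -2.1]
finger_gap: 0.0307
grasp_force: 40.0
```

play_rows(
  steps=[
    [-1,[0,0,20],0],
    [-1,[0,0,30],0],
    [-1,[0,0,30],0],
    [-1,[2,-12,0],0],
    [-1,[4,-24,0],0],
    [-1,[4,-24,0],0],
    [-1,[4,-24,0],0],
    [-1,[4,-24,0],0],
    [-1,[4,-24,0],0],
    [-1,[4,-24,0],0],
    [-1,[4,-24,0],0],
    [-1,[4,-24,0],0],
    [-1,[4,-24,0],0],
    [-1,[4,-24,0],0],
    [-1,[2,-12,0],0],
    [-1,[0,0,0],0],
    [-1,[0,0,0],0],
    [-1,[0,0,0],0],
  ],
)

```text
time_s: 4.58
tcp_pos: [0.4988, -0.1647, 0.1933]
tool_rot: [[-0.946, 0.324, -0.0], [0.324, 0.946, 0.001], [0.0, 0.0, -1.0]]
wrist_force: [-0.0, 0.3, -2.2]
finger_gap: 0.0307
grasp_force: 40.4
```

```bash
python3 - <<'E'
from h import *
c=snap('top','t2.png');d=snap('wrist');o=arm.get_obs();print(o['q'],o['tcp_pos'],o['finger_gap'],o['wrist_force'])
b=snap('scene')
cv2.imwrite('pics/m2.png',np.hstack([d['color'],b['color'][:, :]])[:,:,::-1][:, ::1] if 0 else cv2.resize(np.hstack([d['color'],b['color']])[:,:,::-1],(800,300)))
E
```

```text
[-3.18483112e-01  1.28750915e-01 -1.18966203e-01  1.32324777e+00
  2.61456402e-04  1.00846658e-02] [ 0.49887527 -0.16440121  0.19339269] 0.030675802850624736 [-0.20861215  0.21925629 -2.21553428]
```

View pics/m2.png

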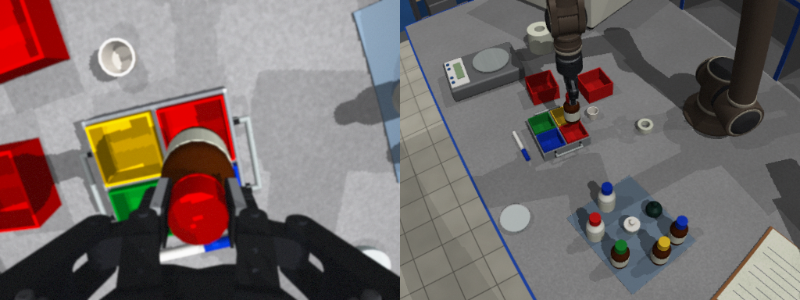

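The bottle is upright in the grip over the red compartment. I'll lower it gently.

play_rows(
  steps=[
    [-1,[1,-1,-15],0],
    [-1,[0,0,-20],0],
    [-1,[0,0,-20],0],
    [-1,[0,0,-15],0],
    [-1,[0,0,-10],0],
    [-1,[0,0,-8],0],
    [-1,[0,0,-5],0],
    [-1,[0,0,-3],0],
    [-1,[0,0,0],0],
    [-1,[0,0,0],0],
  ],
)

```text
time_s: 5.57
tcp_pos: [0.5004, -0.1665, 0.0979]
tool_rot: [[-0.946, 0.324, 0.001], [0.324, 0.946, -0.0], [-0.001, 0.0, -1.0]]
wrist_force: [-0.4, -0.1, -2.9]
finger_gap: 0.0306
grasp_force: 40.4
```

play_rows(
  steps=[
    [-1,[0,0,-1],0],
    [-1,[0,0,-1],0],
    [-1,[0,0,-1],0],
    [-1,[0,0,0],0],
    [-1,[0,0,0],0],
  ],
)

```text
time_s: 5.98
tcp_pos: [0.5, -0.1664, 0.0943]
tool_rot: [[-0.946, 0.324, 0.0], [0.324, 0.946, -0.0], [-0.0, -0.0, -1.0]]
wrist_force: [1.4, 1.1, -2.7]
finger_gap: 0.031
grasp_force: 40.4
```

play_rows(
  steps=[
    [-1,[0,0,-1],0],
    [-1,[0,0,-1],0],
    [-1,[0,0,0],0],
    [-1,[0,0,0],0],
  ],
)

```text
time_s: 6.32
tcp_pos: [0.5004, -0.1667, 0.0931]
tool_rot: [[-0.946, 0.324, 0.001], [0.324, 0.946, -0.001], [-0.001, -0.0, -1.0]]
wrist_force: [-0.7, -0.2, 4.2]
finger_gap: 0.031
grasp_force: 41.0
```

play_rows(
  steps=[
    [-0.3,[0,0,0],0],
    [-0.1,[0,0,0],0],
    [0.1,[0,0,0],0],
    [0.2,[0,0,0],0],
    [0.2,[0,0,0],0],
    [0.2,[0,0,10],0],
    [0.2,[0,0,25],0],
    [0.2,[0,0,35],0],
    [0.2,[0,0,35],0],
    [0.2,[0,0,35],0],
    [0.2,[0,0,0],0],
  ],
)

```text
time_s: 7.23
tcp_pos: [0.5023, -0.1672, 0.2402]
tool_rot: [[-0.946, 0.324, 0.01], [0.324, 0.946, -0.003], [-0.011, 0.0, -1.0]]
wrist_force: [0.5, 0.6, 0.5]
finger_gap: 0.051
grasp_force: 0.0
```

```bash
python3 - <<'E'
from h import *
c=snap('wrist');o=arm.get_obs();print(o['tcp_pos'],o['finger_gap'],o['wrist_force'])
hsv=cv2.cvtColor(c['color'],cv2.COLOR_RGB2HSV)
b=snap('top')
cv2.imwrite('pics/m3.png',cv2.resize(np.hstack([c['color'],b['color']])[:,:,::-1],(800,300)))
E
```

```text
[ 0.5018398  -0.16698112  0.2370459 ] 0.05142652104986089 [ 0.0077354  -0.49131677 -0.6777003 ]
```

View pics/m3.png

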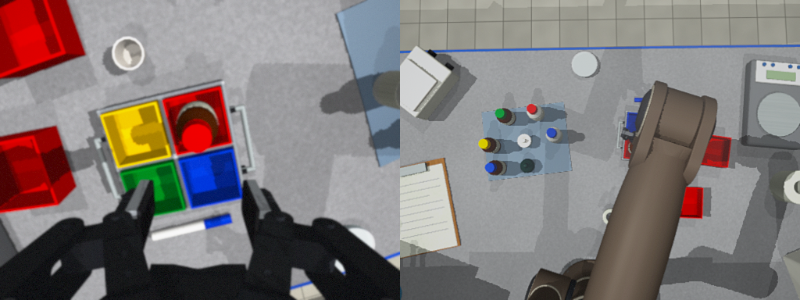

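The red bottle stands upright in its compartment. Next is the blue sample.

play_rows(
  steps=[
    [0.2,[-3.5,26.8,0],0],
    [0.2,[-3.5,26.8,0],0],
    [0.2,[-3.5,26.8,0],0],
    [0.2,[-3.5,26.8,0],0],
    [0.2,[-3.5,26.8,0],0],
    [0.2,[-3.5,26.8,0],0],
    [0.2,[-3.5,26.8,0],0],
    [0.2,[-3.5,26.8,0],0],
    [0.2,[-3.5,26.8,0],0],
    [0.2,[-3.5,26.8,0],0],
    [0.2,[-3.5,26.8,0],0],
    [0.2,[-3.5,26.8,0],0],
    [0.2,[-3.5,26.8,0],0],
    [0.2,[-3.5,26.8,0],0],
    [0.2,[-3.5,26.8,0],0],
    [0.2,[-3.5,26.8,0],0],
    [0.2,[-3.5,26.8,0],0],
    [0.2,[-3.5,26.8,0],0],
    [0.2,[0,0,0],0],
    [0.2,[0,0,0],0],
  ],
)

```text
time_s: 9.0
tcp_pos: [0.4361, 0.3166, 0.2306]
tool_rot: [[-0.947, 0.322, -0.002], [0.322, 0.947, -0.002], [0.002, -0.003, -1.0]]
wrist_force: [-0.8, -0.5, 0.0]
finger_gap: 0.0516
grasp_force: 0.0
```

```bash
cat > caps.py <<'E'
from h import *
c=snap('wrist');o=arm.get_obs();print(o['tcp_pos'].round(4) if hasattr(o['tcp_pos'],'round') else o['tcp_pos'],np.round(o['q'],2))
hsv=cv2.cvtColor(c['color'],cv2.COLOR_RGB2HSV)
for n,lo,hi in[('red',0,8),('yellow',20,35),('green',45,85),('blue',105,130)]:
    k,l,s,ce=cv2.connectedComponentsWithStats(cv2.inRange(hsv,(lo,130,70),(hi,255,255)))
    for i in range(1,k):
        if s[i,4]>300: print(n,s[i],ce[i].round(0),ray(c,ce[i],.110).round(4))
E
python3 caps.py
```

```text
[0.4364 0.3157 0.231 ] [ 0.63  0.15 -0.01  1.41 -0.    0.96]
yellow [285 230  26  45 943] [299. 251.] [0.5107 0.3325 0.11  ]
blue [ 233  158   41   46 1460] [254. 180.] [0.4373 0.3154 0.11  ]
```

play_rows(
  steps=[
    [0.2,[1,0,-20],0],
    [0.2,[0,0,-25],0],
    [0.2,[0,0,-25],0],
    [0.2,[0,0,-25],0],
    [0.2,[0,0,-20],0],
    [0.2,[0,0,-15],0],
    [0.2,[0,0,-12],0],
    [0.2,[0,0,0],0],
    [-1,[0,0,0],0],
    [-1,[0,0,0],0],
    [-1,[0,0,0],0],
    [-1,[0,0,0],0],
    [-1,[0,0,0],0],
    [-1,[0,0,0],0],
  ],
)

```text
time_s: 10.22
tcp_pos: [0.4384, 0.3161, 0.091]
tool_rot: [[-0.946, 0.324, 0.001], [0.324, 0.946, 0.0], [-0.001, 0.001, -1.0]]
wrist_force: [-0.5, -0.5, 2.2]
finger_gap: 0.0304
grasp_force: 40.1
```

play_rows(
  steps=[
    [-1,[0,0,5],0],
    [-1,[0,0,15],0],
    [-1,[0,0,30],0],
    [-1,[0,0,35],0],
    [-1,[0,0,35],0],
    [-1,[0,0,30],0],
    [-1,[4,-13.6,0],0],
    [-1,[8.1,-27.2,0],0],
    [-1,[8.1,-27.2,0],0],
    [-1,[8.1,-27.2,0],0],
    [-1,[8.1,-27.2,0],0],
    [-1,[8.1,-27.2,0],0],
    [-1,[8.1,-27.2,0],0],
    [-1,[8.1,-27.2,0],0],
    [-1,[8.1,-27.2,0],0],
    [-1,[8.1,-27.2,0],0],
    [-1,[8.1,-27.2,0],0],
    [-1,[8.1,-27.2,0],0],
    [-1,[8.1,-27.2,0],0],
  ],
)

```text
time_s: 11.8
tcp_pos: [0.539, -0.0256, 0.2398]
tool_rot: [[-0.946, 0.324, -0.001], [0.324, 0.946, 0.0], [0.001, -0.0, -1.0]]
wrist_force: [0.9, 0.8, -1.0]
finger_gap: 0.0306
grasp_force: 40.3
```

play_rows(
  steps=[
    [-1,[8.1,-27.2,0],0],
    [-1,[8.1,-27.2,0],0],
    [-1,[8.1,-27.2,0],0],
    [-1,[8.1,-27.2,0],0],
    [-1,[8.1,-27.2,0],0],
    [-1,[4,-13.6,0],0],
    [-1,[0,0,0],0],
    [-1,[0,0,0],0],
    [-1,[0,0,0],0],
  ],
)

```text
time_s: 12.55
tcp_pos: [0.5833, -0.1729, 0.24]
tool_rot: [[-0.946, 0.323, -0.001], [0.323, 0.946, 0.001], [0.001, 0.0, -1.0]]
wrist_force: [0.2, 1.0, -1.8]
finger_gap: 0.0305
grasp_force: 40.3
```

play_rows(
  steps=[
    [-1,[0.5,-1.5,-20],0],
    [-1,[0,0,-30],0],
    [-1,[0,0,-30],0],
    [-1,[0,0,-25],0],
    [-1,[0,0,-15],0],
    [-1,[0,0,-10],0],
    [-1,[0,0,-7],0],
    [-1,[0,0,-4],0],
    [-1,[0,0,-2],0],
    [-1,[0,0,-1],0],
    [-1,[0,0,0],0],
    [-1,[0,0,0],0],
  ],
)

```text
time_s: 13.55
tcp_pos: [0.5847, -0.1753, 0.0972]
tool_rot: [[-0.946, 0.324, 0.001], [0.324, 0.946, -0.0], [-0.001, 0.0, -1.0]]
wrist_force: [0.1, -0.3, -1.9]
finger_gap: 0.0306
grasp_force: 40.3
```

play_rows(
  steps=[
    [-1,[0,0,-1],0],
    [-1,[0,0,-1],0],
    [-1,[0,0,-1],0],
    [-1,[0,0,0],0],
    [-1,[0,0,0],0],
  ],
)

```text
time_s: 13.97
tcp_pos: [0.5849, -0.1753, 0.095]
tool_rot: [[-0.946, 0.324, 0.002], [0.324, 0.946, -0.001], [-0.003, 0.0, -1.0]]
wrist_force: [-0.6, 0.2, 5.8]
finger_gap: 0.0309
grasp_force: 41.2
```

play_rows(
  steps=[
    [-0.3,[0,0,0],0],
    [-0.1,[0,0,0],0],
    [0.1,[0,0,0],0],
    [0.2,[0,0,0],0],
    [0.2,[0,0,0],0],
    [0.2,[0,0,10],0],
    [0.2,[0,0,25],0],
    [0.2,[0,0,35],0],
    [0.2,[0,0,35],0],
    [0.2,[0,0,35],0],
    [0.2,[-3.7,26.8,0],0],
    [0.2,[-3.7,26.8,0],0],
    [0.2,[-3.7,26.8,0],0],
    [0.2,[-3.7,26.8,0],0],
    [0.2,[-3.7,26.8,0],0],
    [0.2,[-3.7,26.8,0],0],
    [0.2,[-3.7,26.8,0],0],
    [0.2,[-3.7,26.8,0],0],
    [0.2,[-3.7,26.8,0],0],
  ],
)

```text
time_s: 15.55
tcp_pos: [0.5506, 0.0673, 0.2342]
tool_rot: [[-0.946, 0.324, 0.001], [0.324, 0.946, 0.0], [-0.001, 0.0, -1.0]]
wrist_force: [1.1, -0.3, -1.1]
finger_gap: 0.0513
grasp_force: 0.0
```

play_rows(
  steps=[
    [0.2,[-3.7,26.8,0],0],
    [0.2,[-3.7,26.8,0],0],
    [0.2,[-3.7,26.8,0],0],
    [0.2,[-3.7,26.8,0],0],
    [0.2,[-3.7,26.8,0],0],
    [0.2,[-3.7,26.8,0],0],
    [0.2,[-3.7,26.8,0],0],
    [0.2,[-3.7,26.8,0],0],
    [0.2,[-3.7,26.8,0],0],
    [0.2,[-3.7,26.8,0],0],
    [0.2,[0,0,0],0],
    [0.2,[0,0,0],0],
  ],
)

```text
time_s: 16.55
tcp_pos: [0.5135, 0.3353, 0.2334]
tool_rot: [[-0.947, 0.322, -0.0], [0.322, 0.947, -0.0], [-0.0, -0.0, -1.0]]
wrist_force: [0.3, 0.1, -0.4]
finger_gap: 0.0514
grasp_force: 0.0
```

```bash
python3 caps.py
```

```text
[0.5137 0.3343 0.2336] [ 0.58  0.3   0.18  1.45 -0.    0.91]
yellow [ 237  156   41   45 1458] [257. 178.] [0.515  0.3373 0.11  ]
green [ 220  272   35   42 1068] [238. 294.] [0.6139 0.2855 0.11  ]
blue [  28  262   43   41 1222] [ 50. 282.] [0.548 0.12  0.11 ]
```

play_rows(
  steps=[
    [0.2,[1.5,2.5,-20],0],
    [0.2,[0,0,-25],0],
    [0.2,[0,0,-25],0],
    [0.2,[0,0,-25],0],
    [0.2,[0,0,-20],0],
    [0.2,[0,0,-15],0],
    [0.2,[0,0,-13],0],
    [0.2,[0,0,0],0],
    [-1,[0,0,0],0],
    [-1,[0,0,0],0],
    [-1,[0,0,0],0],
    [-1,[0,0,0],0],
    [-1,[0,0,0],0],
    [-1,[0,0,0],0],
  ],
)

```text
time_s: 17.77
tcp_pos: [0.5159, 0.3368, 0.0914]
tool_rot: [[-0.946, 0.324, 0.002], [0.324, 0.946, 0.001], [-0.001, 0.001, -1.0]]
wrist_force: [-0.2, -1.0, 5.0]
finger_gap: 0.0307
grasp_force: 40.2
```

play_rows(
  steps=[
    [-1,[0,0,5],0],
    [-1,[0,0,15],0],
    [-1,[0,0,30],0],
    [-1,[0,0,35],0],
    [-1,[0,0,35],0],
    [-1,[0,0,30],0],
    [-1,[-0.6,-14,0],0],
    [-1,[-1.15,-27.9,0],0],
    [-1,[-1.15,-27.9,0],0],
    [-1,[-1.15,-27.9,0],0],
    [-1,[-1.15,-27.9,0],0],
    [-1,[-1.15,-27.9,0],0],
    [-1,[-1.15,-27.9,0],0],
    [-1,[-1.15,-27.9,0],0],
    [-1,[-1.15,-27.9,0],0],
    [-1,[-1.15,-27.9,0],0],
    [-1,[-1.15,-27.9,0],0],
  ],
)

```text
time_s: 19.18
tcp_pos: [0.5024, 0.0421, 0.2396]
tool_rot: [[-0.946, 0.324, -0.001], [0.324, 0.946, 0.0], [0.001, -0.0, -1.0]]
wrist_force: [0.6, -0.8, -1.7]
finger_gap: 0.0307
grasp_force: 40.2
```

play_rows(
  steps=[
    [-1,[-1.15,-27.9,0],0],
    [-1,[-1.15,-27.9,0],0],
    [-1,[-1.15,-27.9,0],0],
    [-1,[-1.15,-27.9,0],0],
    [-1,[-1.15,-27.9,0],0],
    [-1,[-1.15,-27.9,0],0],
    [-1,[-1.15,-27.9,0],0],
    [-1,[-1.15,-27.9,0],0],
    [-1,[-1.15,-27.9,0],0],
    [-1,[-1.15,-27.9,0],0],
    [-1,[-0.6,-14,0],0],
    [-1,[0,0,0],0],
    [-1,[0,0,0],0],
    [-1,[0,0,0],0],
  ],
)

```text
time_s: 20.35
tcp_pos: [0.491, -0.2486, 0.24]
tool_rot: [[-0.946, 0.324, -0.001], [0.324, 0.946, 0.001], [0.001, 0.001, -1.0]]
wrist_force: [-0.3, -0.1, -1.4]
finger_gap: 0.0307
grasp_force: 40.2
```

```bash
python3 - <<'E'
from h import *
c=snap('wrist');b=snap('scene')
print(arm.get_obs()['tcp_pos'])
cv2.imwrite('pics/m4.png',cv2.resize(np.hstack([c['color'],b['color']])[:,:,::-1],(800,300)))
E
```

```text
[ 0.49125445 -0.24828115  0.24032485]
```

View pics/m4.png

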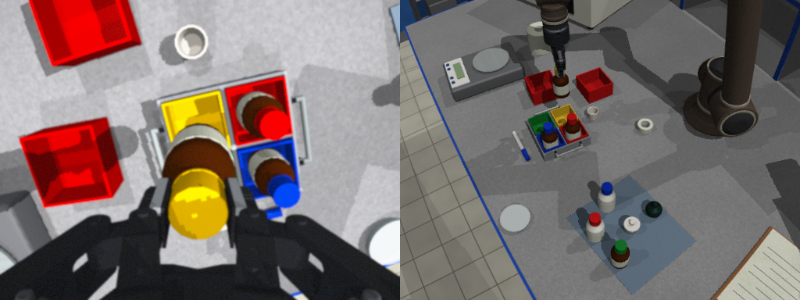

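Red and blue stand upright in their compartments, and the yellow bottle hangs over its own. I'll lower it.

play_rows(
  steps=[
    [-1,[0.5,-1,-20],0],
    [-1,[0,0,-30],0],
    [-1,[0,0,-30],0],
    [-1,[0,0,-25],0],
    [-1,[0,0,-15],0],
    [-1,[0,0,-10],0],
    [-1,[0,0,-7],0],
    [-1,[0,0,-4],0],
    [-1,[0,0,-2],0],
    [-1,[0,0,-1],0],
    [-1,[0,0,-1],0],
    [-1,[0,0,-1],0],
    [-1,[0,0,0],0],
    [-1,[0,0,0],0],
  ],
)

```text
time_s: 21.62
tcp_pos: [0.4924, -0.2507, 0.0954]
tool_rot: [[-0.946, 0.324, 0.002], [0.324, 0.946, -0.001], [-0.002, -0.0, -1.0]]
wrist_force: [-1.2, 0.5, 4.0]
finger_gap: 0.0307
grasp_force: 40.5
```

play_rows(
  steps=[
    [-0.3,[0,0,0],0],
    [-0.1,[0,0,0],0],
    [0.1,[0,0,0],0],
    [0.2,[0,0,0],0],
    [0.2,[0,0,0],0],
    [0.2,[0,0,10],0],
    [0.2,[0,0,25],0],
    [0.2,[0,0,35],0],
    [0.2,[0,0,35],0],
    [0.2,[0,0,35],0],
    [0.2,[6.1,26.8,0],0],
    [0.2,[6.1,26.8,0],0],
    [0.2,[6.1,26.8,0],0],
    [0.2,[6.1,26.8,0],0],
    [0.2,[6.1,26.8,0],0],
    [0.2,[6.1,26.8,0],0],
    [0.2,[6.1,26.8,0],0],
    [0.2,[6.1,26.8,0],0],
    [0.2,[6.1,26.8,0],0],
    [0.2,[6.1,26.8,0],0],
  ],
)

```text
time_s: 23.28
tcp_pos: [0.5528, 0.0189, 0.2351]
tool_rot: [[-0.946, 0.324, 0.001], [0.324, 0.946, -0.0], [-0.001, 0.0, -1.0]]
wrist_force: [0.3, -0.3, 0.9]
finger_gap: 0.051
grasp_force: 0.0
```

play_rows(
  steps=[
    [0.2,[6.1,26.8,0],0],
    [0.2,[6.1,26.8,0],0],
    [0.2,[6.1,26.8,0],0],
    [0.2,[6.1,26.8,0],0],
    [0.2,[6.1,26.8,0],0],
    [0.2,[6.1,26.8,0],0],
    [0.2,[6.1,26.8,0],0],
    [0.2,[6.1,26.8,0],0],
    [0.2,[6.1,26.8,0],0],
    [0.2,[6.1,26.8,0],0],
    [0.2,[0,0,0],0],
    [0.2,[0,0,0],0],
  ],
)

```text
time_s: 24.28
tcp_pos: [0.6136, 0.2869, 0.2339]
tool_rot: [[-0.947, 0.322, -0.001], [0.322, 0.947, -0.001], [0.001, -0.001, -1.0]]
wrist_force: [-0.0, -0.0, 0.4]
finger_gap: 0.0513
grasp_force: 0.0
```

```bash
python3 caps.py
```

```text
[0.6135 0.2858 0.2342] [ 0.44  0.43  0.37  1.51 -0.    0.76]
red [ 126  210   40   42 1089] [146. 231.] [0.629  0.1822 0.11  ]
green [ 232  159   39   43 1287] [251. 180.] [0.6156 0.2838 0.11  ]
blue [  18  151   49   41 1495] [ 42. 170.] [0.5501 0.1184 0.11  ]
```

play_rows(
  steps=[
    [0.2,[2,-1.5,-20],0],
    [0.2,[0,0,-25],0],
    [0.2,[0,0,-25],0],
    [0.2,[0,0,-25],0],
    [0.2,[0,0,-20],0],
    [0.2,[0,0,-15],0],
    [0.2,[0,0,-13],0],
    [0.2,[0,0,0],0],
    [-1,[0,0,0],0],
    [-1,[0,0,0],0],
    [-1,[0,0,0],0],
    [-1,[0,0,0],0],
    [-1,[0,0,0],0],
    [-1,[0,0,0],0],
  ],
)

```text
time_s: 25.5
tcp_pos: [0.6164, 0.2841, 0.0927]
tool_rot: [[-0.946, 0.324, 0.002], [0.324, 0.946, 0.0], [-0.002, 0.001, -1.0]]
wrist_force: [-0.3, -1.0, 4.9]
finger_gap: 0.0304
grasp_force: 40.3
```

play_rows(
  steps=[
    [-1,[0,0,5],0],
    [-1,[0,0,15],0],
    [-1,[0,0,30],0],
    [-1,[0,0,35],0],
    [-1,[0,0,35],0],
    [-1,[0,0,30],0],
    [-1,[-1,-13.6,0],0],
    [-1,[-2.05,-27.1,0],0],
    [-1,[-2.05,-27.1,0],0],
    [-1,[-2.05,-27.1,0],0],
    [-1,[-2.05,-27.1,0],0],
    [-1,[-2.05,-27.1,0],0],
    [-1,[-2.05,-27.1,0],0],
    [-1,[-2.05,-27.1,0],0],
    [-1,[-2.05,-27.1,0],0],
    [-1,[-2.05,-27.1,0],0],
    [-1,[-2.05,-27.1,0],0],
  ],
)

```text
time_s: 26.92
tcp_pos: [0.5934, -0.0019, 0.2403]
tool_rot: [[-0.946, 0.324, -0.002], [0.324, 0.946, 0.0], [0.002, -0.0, -1.0]]
wrist_force: [1.2, 0.0, -1.8]
finger_gap: 0.0305
grasp_force: 40.1
```

play_rows(
  steps=[
    [-1,[-2.05,-27.1,0],0],
    [-1,[-2.05,-27.1,0],0],
    [-1,[-2.05,-27.1,0],0],
    [-1,[-2.05,-27.1,0],0],
    [-1,[-2.05,-27.1,0],0],
    [-1,[-2.05,-27.1,0],0],
    [-1,[-2.05,-27.1,0],0],
    [-1,[-2.05,-27.1,0],0],
    [-1,[-2.05,-27.1,0],0],
    [-1,[-1,-13.6,0],0],
    [-1,[0,0,0],0],
    [-1,[0,0,0],0],
    [-1,[0,0,0],0],
  ],
)

```text
time_s: 28.0
tcp_pos: [0.5747, -0.2572, 0.2409]
tool_rot: [[-0.946, 0.323, -0.001], [0.323, 0.946, 0.001], [0.001, 0.001, -1.0]]
wrist_force: [-0.2, 0.4, -0.9]
finger_gap: 0.0311
grasp_force: 40.2
```

play_rows(
  steps=[
    [-1,[0.5,-1,-20],0],
    [-1,[0,0,-30],0],
    [-1,[0,0,-30],0],
    [-1,[0,0,-25],0],
    [-1,[0,0,-15],0],
    [-1,[0,0,-10],0],
    [-1,[0,0,-7],0],
    [-1,[0,0,-4],0],
    [-1,[0,0,-2],0],
    [-1,[0,0,-1],0],
    [-1,[0,0,-1],0],
    [-1,[0,0,-1],0],
    [-1,[0,0,0],0],
    [-1,[0,0,0],0],
  ],
)

```text
time_s: 29.17
tcp_pos: [0.576, -0.2593, 0.0967]
tool_rot: [[-0.946, 0.324, 0.002], [0.324, 0.946, -0.001], [-0.002, 0.0, -1.0]]
wrist_force: [-0.2, 0.9, 4.7]
finger_gap: 0.0307
grasp_force: 40.6
```

Contact. I'll release, lift, and back away for a clear view.

play_rows(
  steps=[
    [-0.3,[0,0,0],0],
    [-0.1,[0,0,0],0],
    [0.1,[0,0,0],0],
    [0.2,[0,0,0],0],
    [0.2,[0,0,0],0],
    [0.2,[0,0,10],0],
    [0.2,[0,0,25],0],
    [0.2,[0,0,35],0],
    [0.2,[0,0,35],0],
    [0.2,[0,0,35],0],
    [0.2,[-15,25,5],0],
    [0.2,[-15,25,5],0],
    [0.2,[-15,25,5],0],
    [0.2,[-15,25,5],0],
    [0.2,[-15,25,5],0],
    [0.2,[-15,25,0],0],
    [0.2,[-15,25,0],0],
    [0.2,[-15,25,0],0],
    [0.2,[-15,25,0],0],
    [0.2,[0,0,0],0],
  ],
)

```text
time_s: 30.83
tcp_pos: [0.4378, -0.0311, 0.2618]
tool_rot: [[-0.947, 0.321, 0.001], [0.321, 0.947, 0.001], [-0.0, 0.001, -1.0]]
wrist_force: [-0.5, 0.5, 0.9]
finger_gap: 0.0512
grasp_force: 0.0
```

```bash
python3 - <<'E'
from h import *
c=snap('top');b=snap('scene')
print(arm.get_obs()['tcp_pos'])
hsv=cv2.cvtColor(c['color'],cv2.COLOR_RGB2HSV)
cv2.imwrite('pics/m5.png',cv2.resize(np.hstack([c['color'],b['color']])[:,:,::-1],(800,300)))
cv2.imwrite('pics/m6.png',cv2.resize(np.hstack([c['color'][130:220,270:370],b['color'][120:210,150:250]])[:,:,::-1],(800,360),interpolation=2))
E
```

```text
[ 0.43997905 -0.0333486   0.26137453]
```

View pics/m5.png

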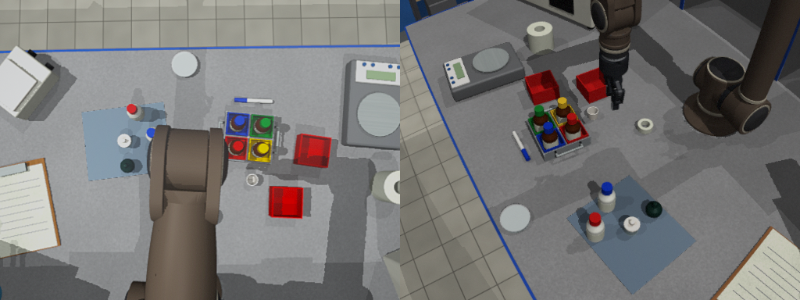

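View pics/m6.png

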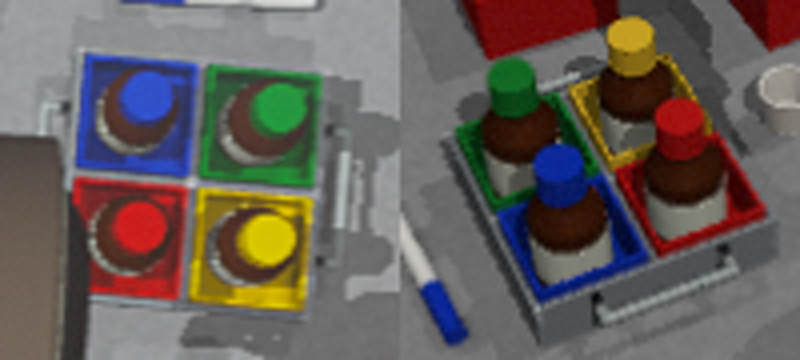

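All four samples stand upright and centred in their matching compartments. The two white solvents are undisturbed, so I'm handing in.

```bash
python3 -c "
from station import arm
print(arm.hand_in())"
```

```text
the job is handed in; nothing more can be done
None
```

I placed all four amber samples upright in the carrier compartments matching their caps, left both white solvent bottles where they stood on the mat, and handed the job in at about 31 s of the 96 s allowed; the hand-in returned no verdict.

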